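# Refit the hob knob and hold the gas valve down

## Robot

A 7-joint arm with a two-finger parallel gripper is mounted at the origin on the work surface. World frame = base frame: x ahead of the robot, y to its left, z up, the work surface at z = 0. Lengths are in m, angles in rad, forces in N, time in s.
With the tool pointing down it reaches from about 0.4 to 0.9 m from the base axis. Payload 5.5 kg.
Tool frame: the origin (TCP) lies midway between the tips of the shut fingers; the grasp point (between the pads) lies 19 mm behind it; z points along the fingers, y is the direction in which the jaws open and shut (so a half turn about z gives the same grasp; the last joint's range is limited). The gripper opens to 92 mm and grips with 3 to 60 N. Pads are 19 mm wide; open, the fingers measure 130 mm over their backs; the gripper's body (75 mm by 190 mm) begins 47 mm behind the grasp point.
Start: joints at [1.497, 0.501, -0.427, 1.55, 0.221, 1.138, -0.21], TCP at [0.215, -0.613, 0.227] pointing down, gripper open.
Joint ranges: [-2.88, 2.88], [-0.31, 2.03], [-1.54, 1.56], [0.2, 2.42], [-1.41, 4.55], [0.19, 2.02], [-2.57, 2.57]. Speed limits (rad/s): [2.57, 2.57, 3.14, 3.14, 3.14, 3.14, 3.14].

## Interface

Orientations are given as a rotation vector (axis times angle).
In Python, from workcell import * gives the robot as it stands.
- The arm moves only by the shell command python3 -m handwheel 'ROWS' [FORCE]. ROWS is text: rows parted by semicolons, each of 7 numbers parted by spaces: the turn, a rotation vector about the tool's x, y, z in degrees, then the shift along the tool's x, y, z in m, then the closure, from 0 (fully open) to 1 (shut). A call has 1 to 5 rows; each row is the pose to reach, as a shift and turn from the pose commanded when the call began, along the tool's axes at that moment; what a row does not reach only later rows make up. A row lasts 1/8 s, in which the tool goes at most 62.5 mm and 10.7 degrees, less where a joint would pass 70% of its speed; a pose out of reach is approached as far as the arm can. A call with a gripper value outside its range is refused whole. The fingers move at their own pace and stop on an object; FORCE is the grip in N (left out, the last holds). Time passes only in rows, so rows that repeat a pose let the fingers close. It gives the time, the measured TCP pose, the force and the opening at its end, in the units of the state.
- sense(): the state, without advancing time (a new reading comes with each control period).
- capture(name): name is "side" or "top"; returns a dict with "frame" (420x560x3 uint8, red, green, blue), "intrinsics" (3x3 intrinsics, pixels), "R" (3x3) and "t" (3): a world point X has camera coordinates R X + t. Camera axes: x right, y down, z forward; pixel columns grow to the right and rows downward; lengths in m; the calibration is good to about 2 mm. A picture is of the moment at which its call begins. There is no depth.
- finish_job(): hands the job in, once; it reports no verdict.
The state is a dict: "time": time; "joints": joint angles; "qd": joint speeds; "joint_torque": joint torques, N m; "ee_pos": TCP position; "orientation": TCP orientation; "wrist_force": force on the tool from outside, world axes, zero at the start; "ft_torque": the same for the moment, N m; "gripper_width": finger opening in m.
Only numpy, scipy, OpenCV 4.12 (cv2) and the standard library are available. Lean on these libraries where they do the work, as an engineer would, in place of code of your own. Each camera call takes 0.05 s, during which the arm holds its last target. There are 200 camera calls.

## Task

The small gas hob on the garage workbench has lost its control knob, which sits on the peg of the wooden stand. Lift the knob straight up off the peg, turn it so that its D-shaped bore matches the hob's D-shaped valve shaft, and push it all the way home onto the shaft. Then press the knob well down against the valve spring, as for lighting a burner, and finish still holding the knob with the valve pressed down (do not let go); leave the hammer, wrench, screwdriver and clear parts bin where they lie.

Things in the scene. Friction and masses are not known exactly. Their poses are not given: they have to be found in the camera images.
- knob: Loose knob, 140 g, 50 mm tall; origin at centre of underside, z up its axis. Below: round body 46 mm in diameter, 22 mm high, D-bore in its underside. Above: bar grip along x to pinch from above, 12 mm thick (y), z 22 to 50 mm, from x = -22 mm to a pointed, overhanging nose at x = +36 mm (white line on top). The nose is on the bore's flat side. Starts on the stand, underside 60 mm above the bench.
- knob_bore (a point): Centre of the closed upper end of the knob's blind D-bore, 18 mm above the knob's underside; axes as the knob's. The bore is 18 mm in diameter, its flat wall 3.5 mm from the axis on the +x side, its mouth flared by 1.4 mm except at the flat. Turned wrongly by more than about 0.2 rad the knob binds or jams on the shaft; forcing it on turned by over 0.35 rad does not count.
- stand: Fixed wooden peg stand: base 100 x 100 x 15 mm, origin at centre of underside, z up. On it an upright post 32 mm in diameter up to z = 60 mm, on which the knob's underside rests, then a steel pin 5 mm in diameter up to z = 75 mm, inside the knob's bore. Left or right of the robot's middle; the hob is on the other side.
- hob: Fixed one-burner gas hob, 300 mm (x) x 240 mm (y), steel top at z = 75 mm, origin at centre of underside, front to -x. Burner and pan support centred at x = +45 mm (radius 78 mm, up to z = 106 mm). The upright valve shaft stands at x = -105 mm, y = 0.
- stem_top (a point): Centre of the top end of the upright steel D-shaft, 30 mm above the hob's top when released; sinks with the shaft. 16 mm in diameter, flat 2.5 mm from the axis on the +x side, z up. Its angle on the hob varies (a dark collar 2 mm thick under it has a pointer to the flat's side, reaching 36 mm from the axis); turns stiffly (0.25 N m). Knob home: bore end on this point, x axes alike.
- stem (a joint): how far the valve shaft is pressed down, m: 0 released, 0.008 against its stop. Spring: about 5 N to start moving, 11 N at 8 mm; springs back when let go.
- hammer: bystander: claw hammer lying on the left side of the bench, about 260 mm long along its x; leave alone
- wrench: bystander: adjustable wrench lying on the right side of the bench, about 180 mm long along its x; leave alone
- screwdriver: bystander: screwdriver lying on the near left of the bench, about 200 mm long along its x; leave alone
- parts_bin: bystander: clear acrylic bin 110 x 160 x 60 mm on the near right of the bench, origin at the centre of its underside; leave alone
- knob_nose (a point): Tip of the knob's pointed nose, 36 mm from the knob's axis on its +x side, 36 mm above its underside

How it is judged:
On the way:
1. the knob is lifted up clear of the stand's peg (z of knob in the frame of stand above 0.08 m), for 0.1 s.
At the end, for the whole second after the job is handed in: Knob home on the D-shaft (bore end within 3 mm of the shaft top, 4 mm sideways, flats within 0.35 rad on the same side, upright within 0.12 rad), valve pressed more than 4 of its 8 mm, fingers still on the knob with over 3 N; bystanders within 30 mm of their starts (value of joint stem above 0.004 m and z of knob_bore in the frame of stem_top below 0.003 m and horizontal distance between knob_bore and stem_top below 0.004 m and angle between the x axis of knob and the x axis of stem_top, either way round below 0.35 rad and x of knob_nose in the frame of stem_top above 0.02 m and angle between knob's own z axis and vertical below 0.12 rad and contact force between the fingers and knob above 3 N and distance of each of hammer, wrench, screwdriver, parts_bin from where it was at the start of the episode below 0.03 m); the arm keeps its last pose, push and grip.
It fails at once if a bystander is pushed about (distance of any of hammer, wrench, screwdriver, parts_bin from where it was at the start of the episode above 0.03 m).
It also fails if it takes over 45 s, if anything falls off the work surface, if the arm or the gripper's body presses on something with over 40 N, if the wrist force passes 120 N, or if a joint passes its speed limit or range.

## Working session

There is one attempt and no reset: what is moved stays moved. The work goes in short steps, Python scripts to look and compute and a shell command to move; the robot and the scene stay as the last step left them, time stands still between calls to the robot, and variables do not carry over. Pictures are saved under pics/ and viewed, about 8 in all and at most 12, crops included, and the job is handed in when it is done.

```bash
mkdir -p pics; cat > h.py <<'E'
from workcell import *
import numpy as np, cv2
from scipy.spatial.transform import Rotation as Ro
def snap(n,f): 
    c=capture(n); cv2.imwrite(f,c["frame"][:,:,::-1]); np.savez(f[:-4]+'.npz',K=c["intrinsics"],R=c["R"],t=c["t"]); return c
def ray(f,u,v):
    d=np.load(f); R,t=d['R'],d['t']; return -R.T@t, R.T@np.linalg.solve(d['K'],[u,v,1.])
def onz(f,u,v,z):
    o,r=ray(f,u,v); return o+r*(z-o[2])/r[2]
def proj(f,X):
    d=np.load(f); p=d['K']@(d['R']@np.array(X)+d['t']); return p[:2]/p[2]
E
python3 - <<'E'
from h import *
a=snap("top","pics/t0.png");b=snap("side","pics/s0.png")
for n in("t0","s0"): print(ray(f"pics/{n}.npz",280,210))
s=sense();print(s);print(Ro.from_rotvec(s["orientation"]).as_matrix().round(3))
E
```

```text
(array([0.28759937, 0.008373  , 1.16632552]), array([ 0.17099752,  0.0037021 , -0.98529766]))
(array([0.06880151, 0.70709507, 0.78866904]), array([ 0.41238589, -0.65853221, -0.6295878 ]))
{'time': 0.1, 'joints': array([ 1.49716303,  0.5017605 , -0.42683796,  1.55135159,  0.22080552,
        1.13830982, -0.21033246]), 'qd': array([-8.36845149e-05, -1.47755765e-03, -4.58310026e-04, -2.35038994e-03,
       -1.19735019e-03, -1.16761655e-03, -6.28945918e-04]), 'joint_torque': array([-1.09871908e-02, -5.67870283e+01, -5.83822355e+00, -2.79911810e+01,
       -6.89984299e-02,  2.41309544e-02,  4.03175613e-05]), 'ee_pos': array([ 0.21459285, -0.61287683,  0.22577819]), 'orientation': array([-3.09539992e+00, -5.26375812e-01,  3.58559757e-04]), 'wrist_force': array([-0.09228427,  0.73601462,  0.32096371]), 'ft_torque': array([0.00248016, 0.00047928, 0.02921849]), 'gripper_width': 0.09219777835925186}
[[ 0.944  0.331 -0.001]
 [ 0.331 -0.944  0.002]
 [ 0.    -0.002 -1.   ]]
```

View pics/t0.png

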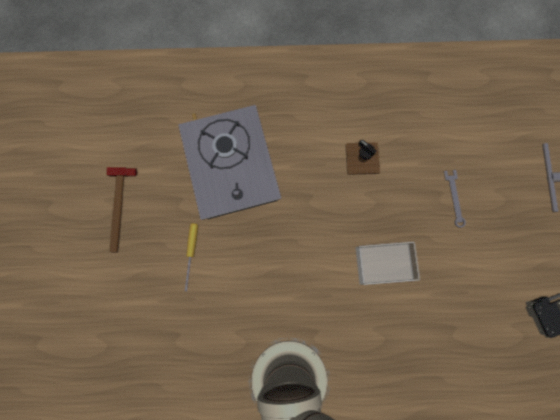

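View pics/s0.png

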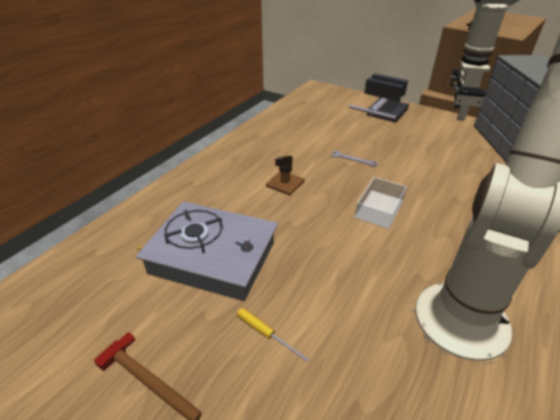

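The top view shows the knob and stand at about (365,155) and the hob at (230,165), with its shaft at (237,194). In the side view the stand is at (285,178) and the shaft at (246,246). I'll enlarge both places from both views.

```bash
python3 - <<'E'
from h import *
t=cv2.imread("pics/t0.png");s=cv2.imread("pics/s0.png")
def cr(im,u,v,w=25,h=18): return cv2.resize(im[v-h:v+h,u-w:u+w],(400,300),interpolation=cv2.INTER_CUBIC)
m=np.vstack([np.hstack([cr(t,363,156),cr(s,285,174)]),np.hstack([cr(t,237,192),cr(s,246,246)])])
m=np.clip(m.astype(float)*1.7,0,255).astype(np.uint8)
cv2.imwrite("pics/c0.png",m)
for n,u,v,z in(("t0",363,158,.015),("t0",237,194,.105),("s0",286,183,.015),("s0",246,244,.105)): print(n,onz(f"pics/{n}.npz",u,v,z))
E
```

```text
t0 [ 0.64431974 -0.24836556  0.015     ]
t0 [0.52052231 0.13211185 0.105     ]
s0 [ 0.63652183 -0.23700869  0.015     ]
s0 [0.5161     0.15183926 0.105     ]
```

View pics/c0.png

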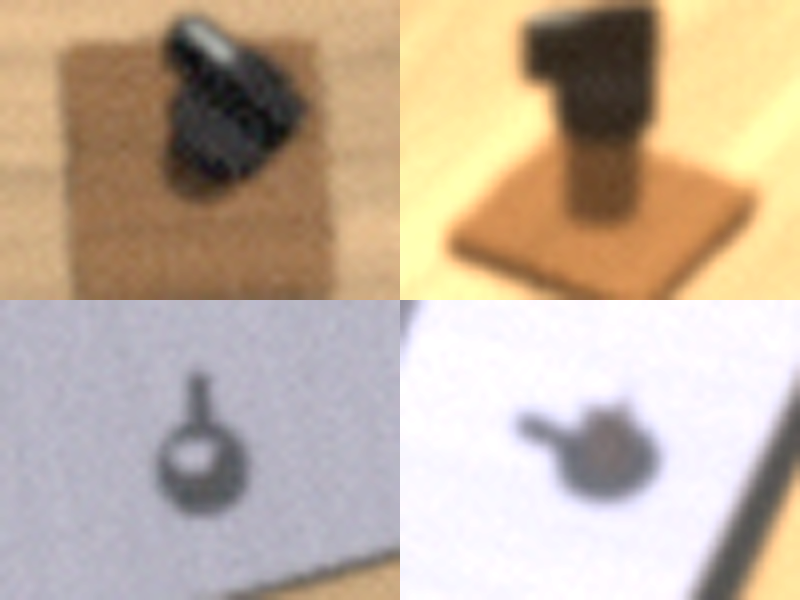

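```bash
python3 - <<'E'
from h import *
T,S="pics/t0.npz","pics/s0.npz"
def px(x,y,u,v): return (x+.5)/8-.5+u-25,(y+.5)/(300/36)-.5+v-18
def tri(a,b):
    (o1,d1),(o2,d2)=ray(T,*a),ray(S,*b); A=np.c_[d1,-d2]; k=np.linalg.lstsq(A,o2-o1,rcond=None)[0]
    p,q=o1+k[0]*d1,o2+k[1]*d2; return ((p+q)/2).round(4),np.linalg.norm(p-q).round(4)
st=lambda x,y:px(x,y,237,192); ss=lambda x,y:px(x,y,246,246)
kt=lambda x,y:px(x,y,363,156); ks=lambda x,y:px(x,y,285,174)
c=onz(T,*st(202,172),.077);n=onz(T,*st(198,75),.077);print("collar top",c,n,np.degrees(np.arctan2(*(n-c)[1::-1])),np.linalg.norm(n-c))
c=onz(S,*ss(208,163),.077);n=onz(S,*ss(118,121),.077);print("collar side",c,n,np.degrees(np.arctan2(*(n-c)[1::-1])),np.linalg.norm(n-c))
print("stemtop T",onz(T,*st(193,154),.105),"S",onz(S,*ss(208,114),.105), tri(st(193,154),ss(208,114)))
print("nose",tri(kt(183,28),ks(128,30)),"T@.11",onz(T,*kt(183,28),.11),"tail",onz(T,*kt(290,110),.11), "S nose,tail@.11",onz(S,*ks(128,15),.11),onz(S,*ks(255,8),.11))
for n,f,r in(("t0",T,(130,185,335,395)),("s0",S,(160,200,258,312))):
    im=cv2.imread(f"pics/{n}.png");h=cv2.cvtColor(im,cv2.COLOR_BGR2HSV)[r[0]:r[1],r[2]:r[3]]
    print(n,"hsv base/bench",h[35,20],h[35,3])
    m=(h[...,2]<(125 if n=="t0" else 118)).astype(np.uint8); m=cv2.morphologyEx(m,cv2.MORPH_CLOSE,np.ones((3,3)))
    k=max(cv2.findContours(m,0,1)[0],key=cv2.contourArea)+np.array([r[2],r[0]])
    R=cv2.minAreaRect(k);print(R); print(onz(f,*R[0],.015) )
E
```

```text
collar top [0.52609104 0.13591999 0.077     ] [0.56066345 0.13722158 0.077     ] 2.156067108242891 0.034596903235944665
collar side [0.52638018 0.13766879 0.077     ] [0.56220693 0.13830483 0.077     ] 1.0170772284764282 0.035832396458003776
stemtop T [0.52625834 0.13578074 0.105     ] S [0.52079776 0.14299767 0.105     ] (array([0.5272, 0.1364, 0.0967]), np.float64(0.0019))
nose (array([ 0.6686, -0.2235,  0.1056]), np.float64(0.0024)) T@.11 [ 0.66593446 -0.22301374  0.11      ] tail [ 0.63553601 -0.25932852  0.11      ] S nose,tail@.11 [ 0.67213124 -0.226882    0.11      ] [ 0.63098921 -0.25953266  0.11      ]
t0 hsv base/bench [ 15 126  85] [ 16  89 126]
((364.5, 161.0), (59.0, 46.0), 0.0)
[ 0.63455623 -0.25240084  0.015     ]
s0 hsv base/bench [ 17 114 175] [ 17 112 182]
((283.5, 171.5), (23.0, 17.0), 90.0)
[ 0.68115512 -0.29258719  0.015     ]
```

```bash
python3 -m handwheel '0 0 -5 .05 -.02 0 0; 0 0 -10 .10 -.04 0 0; 0 0 -16 .16 -.06 0 0; 0 0 -21 .21 -.08 0 0; 0 0 -27 .26 -.10 0 0' 40
python3 - <<'E'
from h import *
s=sense();print(s["joints"].round(2));R=Ro.from_rotvec(s["orientation"]).as_matrix();print(R.round(3));print(R.T@(np.array([.645,-.247,.19])-s["ee_pos"]))
E
```

```text
time: 0.72
ee_pos: [0.4282, -0.4316, 0.2264]
orientation: [-2.886, -1.24, 0.0]
wrist_force: [1.5, 0.5, -0.3]
gripper_width: 0.0917
[ 1.2   0.46 -0.6   1.66  0.28  1.12 -0.24]
[[ 0.688  0.725 -0.   ]
 [ 0.725 -0.688  0.   ]
 [-0.    -0.    -1.   ]]
[0.28315771 0.03014069 0.03642369]
```

```bash
python3 -m handwheel '0 0 0 .06 .006 .007 0; 0 0 0 .115 .012 .015 0; 0 0 0 .17 .018 .022 0; 0 0 0 .23 .024 .03 0; 0 0 0 .283 .03 .036 0' 
python3 -m handwheel '0 0 0 0 0 0 0; 0 0 0 0 0 0 0'
python3 - <<'E'
from h import *
s=sense();print(s["joints"].round(2))
t=snap("top","pics/t1.png")["frame"];c=snap("side","pics/s1.png")["frame"]
def cr(im,u,v,w=40,h=30): return cv2.resize(im[v-h:v+h,u-w:u+w,::-1],(400,300),interpolation=cv2.INTER_CUBIC)
ut,us=[np.round(proj(f"pics/{n}1.npz",[.645,-.247,.11])).astype(int) for n in "ts"];print(ut,us)
cv2.imwrite("pics/c1.png",cv2.convertScaleAbs(np.hstack([cr(t,*ut),cr(c,*us)]),alpha=1.8))
E
```

```text
time: 1.35
ee_pos: [0.6455, -0.2474, 0.1898]
orientation: [-2.887, -1.236, 0.001]
wrist_force: [0.1, -1.2, -0.1]
gripper_width: 0.0923
time: 1.6
ee_pos: [0.6438, -0.2494, 0.1899]
orientation: [-2.888, -1.236, 0.002]
wrist_force: [-0.4, -0.2, -0.1]
gripper_width: 0.0918
[ 0.73  0.65 -0.6   1.47  0.38  1.15 -0.7 ]
[369 148] [286 157]
```

View pics/c1.png

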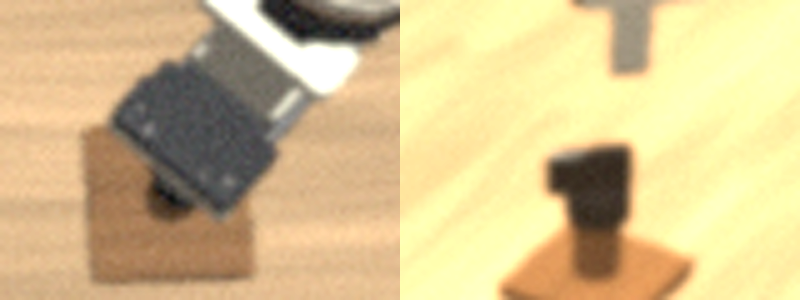

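The view shows the open gripper above the knob, with the finger tips about 80 mm above the bar and in line with it. Next I descend and grip.

```bash
python3 -m handwheel '0 0 0 0 0 .03 0; 0 0 0 0 0 .06 0; 0 0 0 0 0 .085 0; 0 0 0 0 0 .103 0; 0 0 0 0 0 .103 0'
python3 -m handwheel '0 0 0 0 0 0 1; 0 0 0 0 0 0 1; 0 0 0 0 0 0 1; 0 0 0 0 0 0 1; 0 0 0 0 0 0 1' 45
python3 -m handwheel '0 0 0 0 0 -.01 1; 0 0 0 0 0 -.03 1; 0 0 0 0 0 -.06 1; 0 0 0 0 0 -.08 1; 0 0 0 0 0 -.1 1'
```

```text
time: 2.33
ee_pos: [0.6427, -0.2503, 0.0864]
orientation: [-2.888, -1.232, 0.004]
wrist_force: [0.4, 0.1, 0.7]
gripper_width: 0.0918
time: 2.95
ee_pos: [0.6445, -0.2493, 0.0879]
orientation: [2.888, 1.235, 0.0]
wrist_force: [0.4, -0.4, -0.0]
gripper_width: 0.0464
time: 3.58
ee_pos: [0.6445, -0.2494, 0.1896]
orientation: [2.888, 1.235, 0.001]
wrist_force: [-0.6, -0.0, -0.4]
gripper_width: 0.0009
```

The fingers were still closing when I lifted, so they shut on nothing. I'll look at what became of the knob and open the gripper.

```bash
python3 -m handwheel '0 0 0 0 0 0 0; 0 0 0 0 0 0 0; 0 0 0 0 0 0 0; 0 0 0 0 0 0 0; 0 0 0 0 0 0 0'
python3 -m handwheel '0 0 0 0 0 0 0; 0 0 0 0 0 0 0; 0 0 0 0 0 0 0; 0 0 0 0 0 0 0'
python3 - <<'E'
from h import *
t=snap("top","pics/t2.png")["frame"];c=snap("side","pics/s2.png")["frame"]
def cr(im,u,v,w=40,h=30): return cv2.resize(im[v-h:v+h,u-w:u+w,::-1],(400,300),interpolation=cv2.INTER_CUBIC)
cv2.imwrite("pics/c2.png",cv2.convertScaleAbs(np.hstack([cr(t,369,148),cr(c,286,157)]),alpha=1.8))
E
```

```text
time: 4.2
ee_pos: [0.6442, -0.2492, 0.1872]
orientation: [-2.888, -1.235, 0.001]
wrist_force: [-0.7, -0.5, -0.5]
gripper_width: 0.0464
time: 4.7
ee_pos: [0.6444, -0.2493, 0.1878]
orientation: [2.889, 1.235, 0.0]
wrist_force: [0.2, -0.1, 0.1]
gripper_width: 0.0863
```

View pics/c2.png

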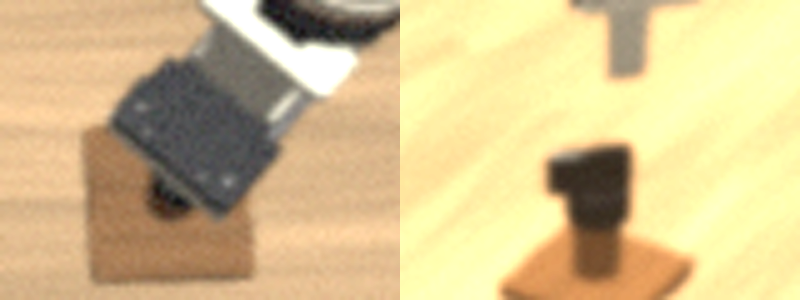

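The knob hasn't moved. I'll go down again and close with more time.

```bash
python3 -m handwheel '0 0 0 0 0 .03 0; 0 0 0 0 0 .06 0; 0 0 0 0 0 .085 0; 0 0 0 0 0 .1 0; 0 0 0 0 0 .1 .3'
python3 -m handwheel '0 0 0 0 0 0 1; 0 0 0 0 0 0 1; 0 0 0 0 0 0 1; 0 0 0 0 0 0 1; 0 0 0 0 0 0 1' 45
python3 -m handwheel '0 0 0 0 0 0 1; 0 0 0 0 0 0 1; 0 0 0 0 0 0 1; 0 0 0 0 0 0 1; 0 0 0 0 0 0 1' 45
```

```text
time: 5.42
ee_pos: [0.6436, -0.2491, 0.0866]
orientation: [-2.887, -1.234, 0.002]
wrist_force: [-0.4, 0.7, -0.1]
gripper_width: 0.0861
time: 6.05
ee_pos: [0.6444, -0.2493, 0.0879]
orientation: [2.888, 1.235, 0.0]
wrist_force: [-0.4, 0.1, -0.2]
gripper_width: 0.0364
time: 6.68
ee_pos: [0.6443, -0.2492, 0.0877]
orientation: [-2.888, -1.235, 0.0]
wrist_force: [-0.2, 0.2, 0.8]
gripper_width: 0.0119
```

Gripped: the opening is 11.9 mm, and the bar is 12 mm thick. Now I lift straight up.

```bash
python3 -m handwheel '0 0 0 0 0 -.015 1; 0 0 0 0 0 -.04 1; 0 0 0 0 0 -.07 1; 0 0 0 0 0 -.1 1; 0 0 0 0 0 -.11 1'
python3 -m handwheel '0 0 0 0 0 0 1; 0 0 0 0 0 0 1'
python3 - <<'E'
from h import *
s=sense();R=Ro.from_rotvec(s["orientation"]).as_matrix();print(R.round(3),s["joints"].round(2),s["gripper_width"]);print(R.T@(np.array([.526,.1365,.198])-s["ee_pos"]))
E
```

```text
time: 7.3
ee_pos: [0.6459, -0.2495, 0.2011]
orientation: [2.886, 1.234, 0.005]
wrist_force: [0.4, 0.1, -1.3]
gripper_width: 0.0119
time: 7.55
ee_pos: [0.6434, -0.2492, 0.1962]
orientation: [-2.887, -1.234, 0.003]
wrist_force: [-0.5, -0.3, -2.0]
gripper_width: 0.0115
[[ 0.691  0.723 -0.002]
 [ 0.723 -0.691  0.001]
 [-0.001 -0.002 -1.   ]] [ 0.73  0.64 -0.61  1.46  0.38  1.16 -0.7 ] 0.011535273852190947
[ 0.19769802 -0.35139613 -0.00126591]
```

```bash
python3 -m handwheel '0 0 9 .02 -.035 0 1; 0 0 18 .04 -.07 0 1; 0 0 27 .06 -.105 0 1; 0 0 36 .08 -.14 0 1; 0 0 45 .1 -.176 0 1'
python3 -m handwheel '0 0 0 0 0 0 1'
python3 - <<'E'
from h import *
s=sense();R=Ro.from_rotvec(s["orientation"]).as_matrix();print(R.round(3),s["joints"].round(2),s["gripper_width"]);print(R.T@(np.array([.526,.1365,.198])-s["ee_pos"]))
E
```

```text
time: 8.18
ee_pos: [0.5849, -0.0542, 0.1963]
orientation: [-3.141, -0.027, 0.003]
wrist_force: [0.9, 0.5, -0.5]
gripper_width: 0.0116
time: 8.3
ee_pos: [0.5846, -0.0503, 0.1968]
orientation: [-3.139, -0.045, 0.004]
wrist_force: [0.8, -0.6, -1.3]
gripper_width: 0.0119
[[ 1.     0.029 -0.002]
 [ 0.029 -1.     0.002]
 [-0.002 -0.002 -1.   ]] [ 0.44  0.43 -0.51  1.74  0.24  1.03 -1.7 ] 0.011910073610431343
[-0.0532379  -0.18837585 -0.00065702]
```

```bash
python3 -m handwheel '0 0 0 -.013 -.045 0 1; 0 0 0 -.026 -.09 0 1; 0 0 0 -.04 -.14 0 1; 0 0 0 -.053 -.185 0 1; 0 0 0 -.053 -.187 0 1'
python3 -m handwheel '0 0 0 0 0 0 1; 0 0 0 0 0 0 1'
python3 - <<'E'
from h import *
s=sense();print(s["joints"].round(2),s["ee_pos"],s["orientation"])
t=snap("top","pics/t3.png")["frame"];c=snap("side","pics/s3.png")["frame"]
p=s["ee_pos"]+[0,0,-.01];ut,us=[np.round(proj(f"pics/{n}3.npz",p)).astype(int) for n in "ts"];us[1]+=18
def cr(im,u,v,w=40,h=30): print(u,v);return cv2.resize(im[v-h:v+h,u-w:u+w,::-1],(800,600),interpolation=cv2.INTER_CUBIC)
cv2.imwrite("pics/c3s.png",cv2.convertScaleAbs(cr(c,*us),alpha=1.6))
cv2.imwrite("pics/c3t.png",cv2.convertScaleAbs(cr(t,*ut),alpha=1.6))
E
```

```text
time: 8.93
ee_pos: [0.5273, 0.1344, 0.1972]
orientation: [-3.139, -0.048, 0.002]
wrist_force: [0.6, -0.9, -1.4]
gripper_width: 0.0117
time: 9.18
ee_pos: [0.5295, 0.1282, 0.1971]
orientation: [3.141, 0.031, -0.001]
wrist_force: [0.2, 0.3, -1.7]
gripper_width: 0.0115
[ 0.19  0.37 -0.58  1.84  0.24  1.   -2.05] [0.52949254 0.1282097  0.19714794] [ 3.14056033e+00  3.14667469e-02 -1.19937219e-03]
246 230
235 184
```

View pics/c3s.png

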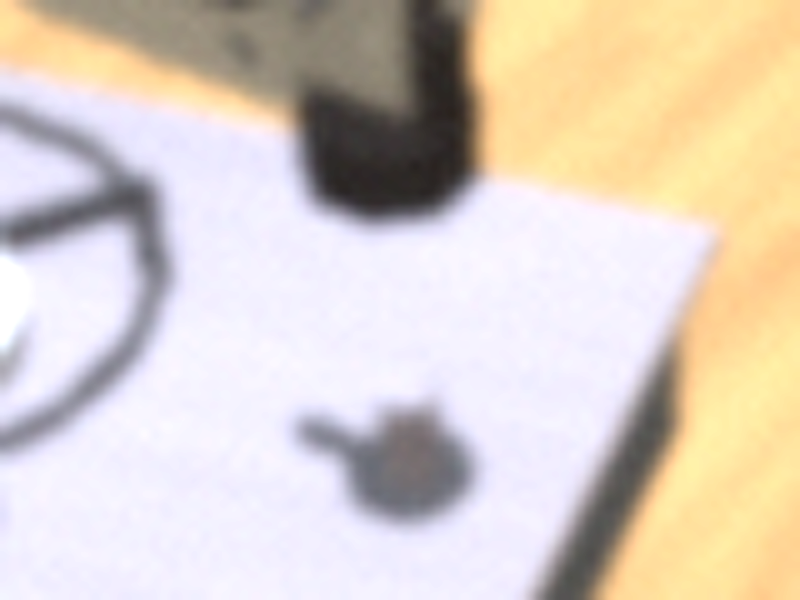

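View pics/c3t.png

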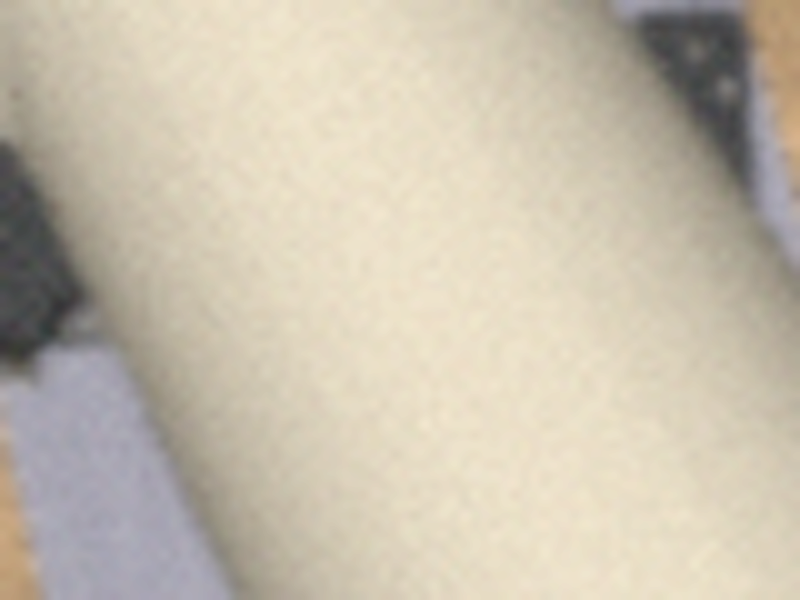

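The side view shows the knob level in the gripper. Its body silhouette spans crop columns 303 to 473, with its bottom rim at row 218; the shaft is below it at (408,415). The top view is hidden by the arm. I'll work out the in-hand offset along the bar.

```bash
python3 -m handwheel '0 0 0 0 0 0 1; 0 0 0 0 0 0 1'; python3 - <<'E'
from h import *
g=cv2.cvtColor(cv2.imread("pics/s3.png"),cv2.COLOR_BGR2GRAY);P=[]
for i in range(6):
    c=capture("side"); s=sense(); P.append(np.r_[s["ee_pos"],np.degrees(np.arctan2(*Ro.from_rotvec(s["orientation"]).as_matrix()[1::-1,0]))])
    
print(np.array(P).round(4));e=np.mean(P,0);print(e)
S="pics/s3.npz"; zu=e[2]-.0278
# expected silhouette of body (cyl r=.023,h=.022) if centred at TCP
for off in(-.006,-.003,0,.003,.006):
    a=np.linspace(0,2*np.pi,90);q=np.array([proj(S,[e[0]+off+.023*np.cos(k),e[1]+.023*np.sin(k),zu]) for k in a])
    print(off,"cols",q[:,0].min(),q[:,0].max(),"bottom",q[:,1].max())
for r in (210,212,214,216,218,220,222): print(r,g[r,232:258])
E
```

```text
time: 9.52
ee_pos: [0.5292, 0.1299, 0.1977]
orientation: [3.141, 0.035, 0.0]
wrist_force: [-0.0, 0.2, -1.4]
gripper_width: 0.0118
[[0.5291 0.1301 0.1978 1.2767]
 [0.5291 0.1302 0.1978 1.2862]
 [0.5291 0.1303 0.1978 1.297 ]
 [0.529  0.1303 0.1978 1.2991]
 [0.5291 0.1304 0.1978 1.3043]
 [0.529  0.1304 0.1978 1.3057]]
[0.52905469 0.13029692 0.1977771  1.29482118]
-0.006 cols 238.09385335361276 257.02045783929674 bottom 224.7003785872379
-0.003 cols 237.10653718118115 256.0107887272702 bottom 224.25571799411588
0 cols 236.12176350923122 255.0037144216294 bottom 223.8122224626676
0.003 cols 235.13952252936076 253.99922493239927 bottom 223.36988741999127
0.006 cols 234.15980448355435 252.9973103208208 bottom 222.9287083170856
210 [118 113 102  80  51  38  35  37  44  48  55  63  68  69  63  47  34  27
  24  26  39  73 113 134 141 143]
212 [150 145 128  95  59  38  35  32  33  32  34  37  38  43  40  35  29  28
  27  29  37  71 113 136 144 144]
214 [151 149 138 111  70  40  32  29  32  34  34  33  33  34  33  32  30  30
  27  25  41  76 116 139 145 144]
216 [148 149 141 117  81  45  30  26  27  27  27  28  29  27  28  23  26  23
  27  27  40  75 116 139 146 145]
218 [151 152 149 136 106  67  36  27  25  26  25  25  25  25  26  27  26  25
  34  46  74 109 138 149 153 154]
220 [151 152 153 147 134 110  86  69  55  40  34  32  32  36  37  40  46  55
  79 104 129 145 153 153 155 156]
222 [154 152 151 152 152 152 148 143 131 120 108 103 106 111 116 119 125 131
 137 148 154 153 155 153 155 153]
```

```bash
python3 -m handwheel '0 0 0 -.006 -.007 .015 1; 0 0 0 -.006 -.007 .03 1; 0 0 0 -.006 -.007 .045 1; 0 0 0 -.006 -.007 .058 1; 0 0 0 -.006 -.007 .06 1' 55
python3 -m handwheel '0 0 0 0 0 0 1; 0 0 0 0 0 0 1'
python3 - <<'E'
from h import *
s=sense();print(s["ee_pos"].round(4),s["orientation"].round(3),s["wrist_force"].round(1))
c=snap("side","pics/s4.png")["frame"]
def cr(im,u,v,w=32,h=24): print(u,v);return cv2.resize(im[v-h:v+h,u-w:u+w,::-1],(640,480),interpolation=cv2.INTER_CUBIC)
cv2.imwrite("pics/c4.png",cv2.convertScaleAbs(cr(c,247,240),alpha=1.7))
E
```

```text
time: 10.45
ee_pos: [0.522, 0.1369, 0.1362]
orientation: [3.141, 0.035, -0.004]
wrist_force: [-0.3, 0.5, -0.2]
gripper_width: 0.0116
time: 10.7
ee_pos: [0.5234, 0.1374, 0.1383]
orientation: [-3.141, -0.036, -0.002]
wrist_force: [-0.3, 0.5, -1.2]
gripper_width: 0.0115
[0.5234 0.1374 0.1383] [-3.141e+00 -3.600e-02 -2.000e-03] [-0.3  0.5 -1.2]
247 240
```

View pics/c4.png

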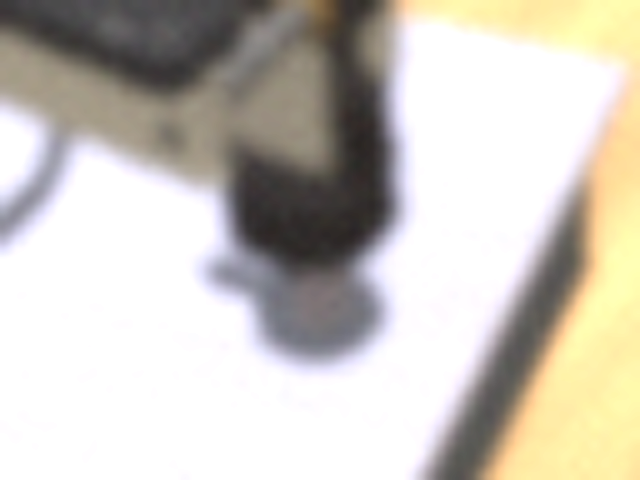

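The side view shows the knob body spanning columns 232 to 393 with its bottom at row 268, just above the shaft (column about 322). The collar spans columns 258 to 383 with its bottom at row 360. The knob sits slightly left of the shaft, so I'll compare them with the model.

```bash
python3 - <<'E'
from h import *
S="pics/s4.npz";g=cv2.cvtColor(cv2.imread("pics/s4.png"),cv2.COLOR_BGR2GRAY).astype(float)
def circ(x,y,z,r):
    q=np.array([proj(S,[x+r*np.cos(k),y+r*np.sin(k),z]) for k in np.linspace(0,6.283,180)]);return q[:,0].min(),q[:,0].max(),q[:,0].mean(),q[:,1].max()
zu=.1383-.0278
print("knob@TCP",circ(.5234,.1374,zu,.023),"collar@.526,.137",circ(.526,.137,.077,.016),circ(.526,.137,.075,.016))
print("grad x,y,z",[(proj(S,np.array([.523,.137,.1])+d)-proj(S,[.523,.137,.1])).round(3) for d in np.eye(3)*.001])
for r in(232,234,236,238,240,243,245,246,247,248,250): print(r,g[r,236:258].astype(int))
print(g[238:256,246].astype(int),g[238:256,247].astype(int))
E
```

```text
knob@TCP (np.float64(237.77248485358515), np.float64(256.06154164322805), np.float64(246.8814553639804), np.float64(244.33761720171069)) collar@.526,.137 (np.float64(240.61130861161448), np.float64(253.0488129075366), np.float64(246.80481861036913), np.float64(251.4332929928092)) (np.float64(240.65707793016605), np.float64(253.07889690482529), np.float64(246.84277150584376), np.float64(251.98989913174583))
grad x,y,z [array([-0.32 , -0.146]), array([-0.232,  0.229]), array([-0.019, -0.287])]
232 [ 90  76  56  44  36  43  48  54  59  67  67  61  47  34  25  26  29  51
  92 129 148 153]
234 [109  85  53  36  32  35  32  34  35  38  35  39  36  30  28  28  30  51
  92 130 149 155]
236 [135  99  57  34  28  31  30  32  31  33  34  32  31  31  28  27  27  42
  80 123 144 153]
238 [143 114  69  36  29  26  24  27  26  25  27  28  26  28  25  30  36  64
 103 133 150 151]
240 [141 124  92  63  44  32  29  25  25  27  25  28  25  27  35  53  84 116
 139 151 153 156]
243 [102  86  83  85  86  80  70  57  50  52  55  56  57  64  84 107 131 144
 150 152 151 153]
245 [140 132 122 110  91  75  68  69  69  70  68  70  71  68  70  78 102 128
 145 152 152 153]
246 [152 148 145 134 104  81  70  69  70  71  70  70  66  70  69  73  89 118
 143 150 151 151]
247 [154 156 153 142 117  84  72  71  72  72  69  69  70  69  69  71  86 117
 140 151 151 153]
248 [152 153 152 146 124  93  75  69  70  71  70  69  68  68  70  77  96 123
 145 152 151 152]
250 [151 149 151 148 136 119 100  86  76  73  72  72  75  81  94 114 135 147
 151 154 153 153]
[ 27  26  25  28  39  55  66  68  70  69  70  69  72  89 121 144 153 152] [ 28  24  28  30  38  56  65  70  70  69  69  68  72  91 121 144 152 151]
```

By the side view the knob is within about 1 to 2 mm of the shaft axis. I shift 1 mm and lower gently, watching the force.

```bash
python3 -m handwheel '0 0 0 -.001 0 .002 1; 0 0 0 -.001 0 .004 1; 0 0 0 -.001 0 .006 1; 0 0 0 -.001 0 .008 1; 0 0 0 -.001 0 .009 1'
python3 -m handwheel '0 0 0 0 0 .001 1; 0 0 0 0 0 .002 1; 0 0 0 0 0 .002 1'
```

```text
time: 11.38
ee_pos: [0.5223, 0.1372, 0.1287]
orientation: [-3.141, -0.035, -0.001]
wrist_force: [1.5, 0.3, -0.8]
gripper_width: 0.0115
time: 11.75
ee_pos: [0.5223, 0.1372, 0.1268]
orientation: [-3.141, -0.036, -0.001]
wrist_force: [2.3, 1.0, -1.2]
gripper_width: 0.0115
```

The knob is past the shaft top with almost no vertical force, so it has entered. The small push toward +x says to shift back about 0.7 mm. I'll continue down.

```bash
python3 -m handwheel '0 0 0 .0007 -.0003 .002 1; 0 0 0 .0007 -.0003 .004 1; 0 0 0 .0007 -.0003 .006 1; 0 0 0 .0007 -.0003 .008 1; 0 0 0 .0007 -.0003 .009 1'
python3 -m handwheel '0 0 0 0 0 .002 1; 0 0 0 0 0 .004 1; 0 0 0 0 0 .004 1'
```

```text
time: 12.38
ee_pos: [0.5224, 0.1375, 0.1175]
orientation: [3.141, 0.036, -0.001]
wrist_force: [0.5, -0.8, -1.7]
gripper_width: 0.0116
time: 12.75
ee_pos: [0.5225, 0.1375, 0.114]
orientation: [3.141, 0.036, -0.0]
wrist_force: [-0.8, -0.5, 3.7]
gripper_width: 0.0117
```

Contact comes at the expected home height of about 0.1148. Now I press the valve.

```bash
python3 -m handwheel '0 0 0 0 0 .0015 1; 0 0 0 0 0 .003 1; 0 0 0 0 0 .0045 1; 0 0 0 0 0 .006 1; 0 0 0 0 0 .006 1' 60
python3 -m handwheel '0 0 0 0 0 0 1; 0 0 0 0 0 0 1; 0 0 0 0 0 0 1'
```

```text
time: 13.38
ee_pos: [0.5225, 0.1375, 0.1082]
orientation: [3.141, 0.036, 0.0]
wrist_force: [-3.3, -0.5, 8.5]
gripper_width: 0.0114
time: 13.75
ee_pos: [0.5225, 0.1375, 0.1083]
orientation: [3.141, 0.036, 0.0]
wrist_force: [-2.3, -0.6, 9.4]
gripper_width: 0.0115
```

```bash
python3 - <<'E'
from h import *
c=snap("side","pics/s5.png")["frame"]
cv2.imwrite("pics/c5.png",cv2.convertScaleAbs(cv2.resize(c[216:264,215:279,::-1],(640,480),interpolation=cv2.INTER_CUBIC),alpha=1.7))
s=sense();print(s["ee_pos"],s["wrist_force"])
E
```

```text
[0.52250285 0.13752273 0.10830505] [-3.20998188 -1.45963032  8.36219911]
```

View pics/c5.png

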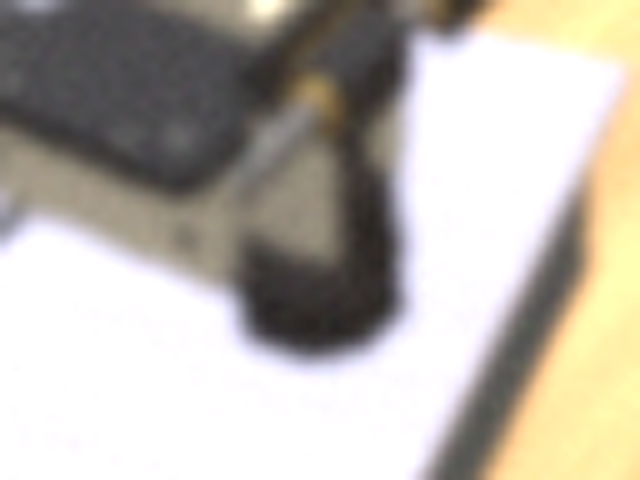

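The knob covers the collar. Its bottom rim dropped from row 268 to 355, or 8.7 px, where the 30 mm tool descent predicts 8.6, so it hasn't slipped in the grip. I'm handing in.

```bash
python3 -c "
from workcell import *
print(finish_job())"
```

```text
the job is handed in; nothing more can be done
None
```

The knob is on the hob's D-shaft with the valve pressed down, and the gripper was still holding it at 60 N when I handed the job in at about 14 s. `finish_job()` gives no verdict, so these are my own last checks:

- **Lift:** the first grasp failed because I lifted before the slow fingers had closed. The knob had not moved, and the second grasp held at 11.9 mm on the 12 mm bar. I then raised it about 110 mm, clear of the peg.
- **Fit:** the knob went onto the shaft with almost no vertical force and met the spring at the expected height. The tool is turned 1.3°, and I measured the shaft's flat at 1–2°.
- **Press:** the tool went about 6.5 mm below the home height, against about 8–9 N at the wrist (10–11 N allowing for the knob's weight), which fits the valve spring near 7 mm. The final side view showed no slip in the grip.
- **Less certain:** the top camera was blocked by the arm at the hob, so alignment rests on the side view, forces and heights. The two cameras disagreed on the shaft position by about 2 mm. About 3 N of sideways force remained at the end.
- **Bystanders:** I kept clear of the hammer, wrench, screwdriver and bin, but did not re-measure them at the end.

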